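# Load the burn-in test bay

### The arm

A 6-joint arm with a two-finger parallel gripper is mounted at the origin on the work surface. World frame = base frame: x ahead of the robot, y to its left, z up, the work surface at z = 0. Lengths are in m, angles in rad, forces in N, time in s.
With the tool pointing down it reaches from about 0.325 to 0.9 m from the base axis. Payload 3.5 kg.
Tool frame: the origin (TCP) lies at the very end of the fingers, on their centre line; the grasp point (between the pads) lies 19 mm behind it; z points along the fingers, y is the line along which they close (so a half turn about z gives the same grasp; the last joint's range is limited). The gripper opens to 85 mm and grips with 20 to 120 N. Pads are 22 mm wide; open, the fingers measure 114 mm over their backs; the gripper's body (76 mm by 85 mm) begins 54 mm behind the grasp point. The pads swing forward as they close: fully open they stand 13 mm farther back than shut.
Start: joints at [-1.227, 0.276, -0.026, 1.268, 0, 1.467], TCP at [0.27, -0.564, 0.231] pointing down, gripper open.
Joint ranges: [-3.12, 3.12], [-0.85, 1.88], [-1.08, 1.24], [-1.95, 2.15], [-1.57, 1.53], [-3.14, 3.14]. Speed limits (rad/s): [2.57, 2.57, 3.14, 3.14, 3.14, 3.14].

### API

Orientations are given as a 3x3 rotation matrix whose columns are the frame's x, y, z axes.
In Python, from bench import arm gives the robot as it stands. The module is installed in compiled form; this text tells all that it offers.
- The arm moves only by the shell command python3 -m handwheel 'ROWS' [FORCE]. ROWS is a JSON object of lists of equal length, an entry for each row: "fingers": the opening, from 0 (shut) to 1 (fully open); "offset": the shift along the tool's x, y, z in m, a list of three; "rotation": the turn, a rotation vector about the tool's x, y, z in rad, a list of three. A call has 1 to 10 rows; each row is the pose to reach, as a shift and turn from the pose commanded when the call began, along the tool's axes at that moment; what a row does not reach only later rows make up. A row lasts 1/12 s, in which the tool goes at most 41.7 mm and 7.16 degrees, less where a joint would pass 70% of its speed; a pose out of reach is approached as far as the arm can. A call with a gripper value outside its range is refused whole. The fingers move at their own pace and stop on an object; FORCE is the grip in N (left out, the last holds). Time passes only in rows, so rows that repeat a pose let the fingers close. It gives the time, the measured TCP pose, the force, the opening and the grip force at its end, in the units of the state.
- arm.get_obs(): the state, without advancing time (a new reading comes with each control period).
- arm.snapshot(name): name is "scene" or "top" or "wrist"; returns a dict with "pixels" (384x512x3 uint8, blue, green, red), "depth" (384x512 float32, m along the optical axis (not along the pixel's ray), 0 where there is no reading), "vertical_fov" (degrees; the focal length in pixels is half the picture's height over the tangent of half this angle, whatever the lens; pixels are square), "cx", "cy" (the principal point, pixels), "camera_from_world" (4x4, takes a point from world to camera coordinates). Camera axes: x right, y up, looking along -z (the intrinsics and any distortion apply to the point x, -y, -z); pixel columns grow to the right and rows downward; lengths in m; the calibration is good to about 2 mm. A picture is of the moment at which its call begins.
- arm.hand_in(): hands the job in; it is judged then, once.
The state is a dict: "time": time; "qpos": joint angles; "qvel": joint speeds; "joint_efforts": joint torques, N m; "eef_pos": TCP position; "eef_rot": TCP orientation; "ft_force": force on the tool from outside, world axes, zero at the start; "torque": the same for the moment, N m; "opening": finger opening in m; "finger_force": force on a finger pad.
Only numpy, scipy, OpenCV 4.12 (cv2) and the standard library are available. Lean on these libraries where they do the work, as an engineer would, in place of code of your own. Each camera call takes 0.05 s, during which the arm holds its last target. There are 200 camera calls.

### The job

Raise the clear yellow-edged sash of the test bay all the way up by the black handle on top of it, and slide the loaded white tray by its orange handle into the bay's slots until it is fully home against the rear stop. Then lower the sash gently until it is fully shut in front of the tray, with the orange handle sticking out through the notch and both heat sinks still sitting flat in their pockets. Do not ram or force the tray or knock the other things on the bench about.

Things in the scene. Friction and masses are not known exactly. Their poses are not given: they have to be found in the camera images.
- bay: Fixed test bay: clear box, aluminium frame, 178 mm wide, 126 deep, 131 high, open in front, no floor (the tray slides on the bench). Origin: bench level, middle of the sash plane; x points into the bay (the way the tray goes in), y left, z up. Aluminium sash posts at x 0, y +-100 mm, 14 mm wide, 258 tall. With the tray home, the tray's origin is at x 60 mm, y 0, axes parallel.
- bay_mouth (a point): Bench-level point on the bay's centre line at x -31 mm, where the lead-in guides begin: two plates 18 mm high, about 158 mm apart here, narrowing to 146 mm at x -9 mm. From x 8 to 110 mm side guides keep that 146 mm width, and lips over them (11 to 17 mm above the bench, 128 mm between them) form slots for the tray's base edges, so the tray must lie flat on the bench.
- bay_stop (a point): Bench-level centre of the rear stop's face, 110 mm behind the sash plane: the far edge of the tray's base touches it when home.
- sash (a joint): Height of the sash above shut, m: 0 shut, 0.12 fully up. Clear panel 182 x 120 x 6 mm with yellow edges, sliding vertically between the posts; 0.4 kg; about 8 N of friction holds it where it is left. A notch in its lower edge, 56 mm wide, 54 high, in the middle, clears the tray's handle; the rest of the edge is blocked if the tray's front wall is under it.
- sash_grip (a point): Middle of the black sash handle: a 14 x 14 mm bar, 110 mm long along the bay's y, held by two 10 mm posts (at y +-50 mm) above the sash's upper edge, with a 37 mm clear gap below the bar. The point is the bar's centre, 165 mm above the bench when the sash is shut; it rises with the sash.
- tray: Loose white tray, 0.4 kg, carrying two heat sinks. Base 100 (x) x 140 (y) x 5 mm; side walls 12 mm in from the base's edges; front wall (x -50 mm) 40 mm high, others 30. Origin: centre of its underside; x points from handle end to far end (enters first). Orange handle bar 18 x 18 mm sticks out from the front wall, x -50 to -150 mm, its lower side 21 mm above the bench.
- tray_grip (a point): Point on the axis of the tray's orange handle, 75 mm out from the front wall (tray x -125 mm, y 0), 30 mm above the tray's underside: a good place to pinch it from above.
- heatsink_a: Black finned heat sink with a steel round-can power transistor on top, 80 x 44 x 37 mm, 0.1 kg, loose in the tray's left (+y) pocket; origin at the centre of its underside, z up.
- heatsink_b: The same, in the tray's right (-y) pocket.
- spare_sink: Bystander: a third such heat sink lying on the bench. Leave alone.
- screwdriver: Bystander: screwdriver lying beside the work area. Leave alone.
- cup: Bystander: blue cup, 54 mm across, 70 mm tall, between or just behind the places of the bay and the tray. Leave alone.
- flux: Bystander: white bottle with a red cap, 56 mm across, 130 mm tall. Leave alone.
- spool: Bystander: blue spool, 60 mm across, 44 mm tall. Leave alone.
- bin: Bystander: red open bin 110 x 160 x 50 mm. Leave alone.
Things that resemble listed ones, but are neither listed nor needed, are in the scene too. What is shaped like the tray but blue or turquoise is not meant.

How it is judged:
On the way, in this order (a step that is already met when the one before it is completed fails the run):
1. the sash is raised all the way (to within 15 mm of its upper stop) (value of joint sash above 0.105 m), for 0.2 s.
2. the loaded tray is fully home in the bay's slots with the sash still up (x of tray in the frame of bay between 0.054 and 0.066 m and y of tray in the frame of bay between -0.006 and 0.006 m and z of tray in the frame of bay below 0.006 m and angle between the x axis of tray and the x axis of bay, either way round below 0.06 rad and angle between each of heatsink_a, heatsink_b's own z axis and vertical below 0.2 rad and z of heatsink_a in the frame of tray between 0 and 0.012 m and x of heatsink_a in the frame of tray between -0.02 and 0.02 m and y of heatsink_a in the frame of tray between 0.013 and 0.043 m and z of heatsink_b in the frame of tray between 0 and 0.012 m and x of heatsink_b in the frame of tray between -0.02 and 0.02 m and y of heatsink_b in the frame of tray between -0.043 and -0.013 m and value of joint sash above 0.08 m), for 0.2 s.
At the end, for the whole second after the job is handed in: The sash is shut (within 6 mm), the tray is home in the bay (within 6 mm of the rear stop and of the bay's centre line, square within 0.06 rad, flat on the bench) and at rest, and both heat sinks lie flat in their own pockets (within 0.2 rad of upright) (x of tray in the frame of bay between 0.054 and 0.066 m and y of tray in the frame of bay between -0.006 and 0.006 m and z of tray in the frame of bay below 0.006 m and angle between the x axis of tray and the x axis of bay, either way round below 0.06 rad and angle between each of heatsink_a, heatsink_b's own z axis and vertical below 0.2 rad and z of heatsink_a in the frame of tray between 0 and 0.012 m and x of heatsink_a in the frame of tray between -0.02 and 0.02 m and y of heatsink_a in the frame of tray between 0.013 and 0.043 m and z of heatsink_b in the frame of tray between 0 and 0.012 m and x of heatsink_b in the frame of tray between -0.02 and 0.02 m and y of heatsink_b in the frame of tray between -0.043 and -0.013 m and value of joint sash below 0.006 m and linear speed of tray below 0.02 m/s); the robot touches nothing.
It fails at once if the sash comes down faster than 0.3 m/s (slammed) (velocity of joint sash below -0.3 m/s).
It fails at once if the tray and the bay (or its sash) press on each other with more than 80 N (contact force between tray and bay above 80 N).
It fails at once if a heat sink is tipped over 0.6 rad (angle between any of heatsink_a, heatsink_b's own z axis and vertical above 0.6 rad).
It fails at once if a bystander is moved by more than 30 mm (distance of any of spare_sink, screwdriver, cup, flux, spool, bin from where it was at the start of the episode above 0.03 m).
It also fails if it takes over 70 s, if anything falls off the work surface, if the arm or the gripper's body presses on something with over 40 N, if the wrist force passes 120 N, or if a joint passes its speed limit or range.

## Working session

There is one attempt and no reset: what is moved stays moved. The work goes in short steps, Python scripts to look and compute and a shell command to move; the robot and the scene stay as the last step left them, time stands still between calls to the robot, and variables do not carry over. Pictures are saved under pics/ and viewed, at most 10 in all, crops included, and the job is handed in when it is done.

```bash
mkdir -p pics
cat > h.py <<'E'
import numpy as np, cv2
from bench import arm
def snap(n,f=None):
    s=arm.snapshot(n)
    if f: cv2.imwrite('pics/'+f,s['pixels'])
    return s
def cloud(s):
    h,w=s['depth'].shape; f=h/2/np.tan(np.radians(s['vertical_fov'])/2)
    v,u=np.mgrid[:h,:w]; d=s['depth']
    c=np.stack([(u-s['cx'])/f*d,-(v-s['cy'])/f*d,-d],-1)
    M=np.linalg.inv(s['camera_from_world'])
    return c@M[:3,:3].T+M[:3,3]
E
python3 - <<'E'
from h import *
a=snap('scene');b=snap('top')
cv2.imwrite('pics/st.png',np.vstack([cv2.resize(a['pixels'],(400,300)),cv2.resize(b['pixels'],(400,300))]))
cv2.imwrite('pics/scene.png',a['pixels']);cv2.imwrite('pics/top.png',b['pixels'])
for s in(a,b): print({k:(v if k!='camera_from_world' else np.round(v,3).tolist()) for k,v in s.items() if k not in('pixels','depth')})
o=arm.get_obs();print(o['time'],o['eef_pos'],np.round(o['eef_rot'],3).tolist())
E
```

```text
{'vertical_fov': 44.15510465704145, 'cx': 256.5210294739916, 'cy': 197.84062008522642, 'camera_from_world': [[0.801, 0.599, -0.006, -0.432], [-0.472, 0.637, 0.61, 0.149], [0.369, -0.486, 0.792, -1.711], [0.0, 0.0, 0.0, 1.0]]}
{'vertical_fov': 43.68758871668121, 'cx': 247.95941358004532, 'cy': 189.755376766161, 'camera_from_world': [[0.024, -1.0, 0.002, -0.0], [0.994, 0.024, 0.102, -0.539], [-0.102, -0.0, 0.995, -1.473], [0.0, 0.0, 0.0, 1.0]]}
0.1 [ 0.26982784 -0.56296392  0.23025831] [[0.902, 0.432, -0.001], [0.432, -0.902, 0.002], [0.0, -0.002, -1.0]]
```

View pics/top.png

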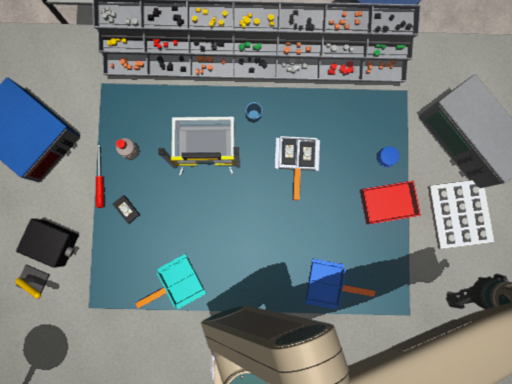

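View pics/scene.png

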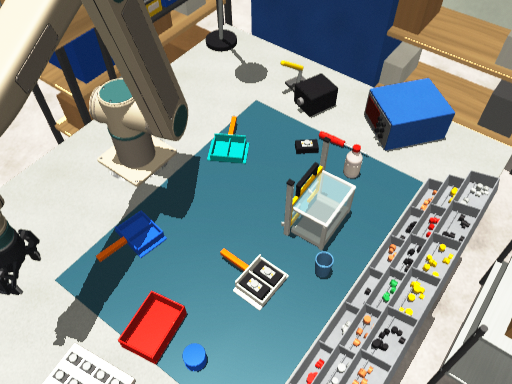

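The top view shows the bay at (203,140) with the black handle at about (203,156) and yellow edge at (203,160). The loaded white tray is at (297,153), its orange handle pointing down to (297,200). The bay and tray both open or point toward the robot, and the cup sits at (254,112).

```bash
cat > m.py <<'E'
from h import *
def rep(n,P,m):
    q=P[m]; 
    if len(q)<5: print(n,len(q));return
    c=np.median(q,0); w,V=np.linalg.eigh(np.cov((q-q.mean(0))[:,:2].T)); a=V[:,1]
    print(n,len(q),'med',c.round(4),'mean',q.mean(0).round(4),'min',np.percentile(q,2,0).round(3),'max',np.percentile(q,98,0).round(3),'ang',round(float(np.degrees(np.arctan2(a[1],a[0]))),2))
def measure(name):
    s=snap(name);P=cloud(s);h=cv2.cvtColor(s['pixels'],cv2.COLOR_BGR2HSV);H,S,V=[h[...,i].astype(int) for i in range(3)]
    x,y,z=P[...,0],P[...,1],P[...,2]
    bay=(x>.45)&(x<.85)&(y>.03)&(y<.36)
    tr=(x>.4)&(x<.8)&(y>-.22)&(y<-.0)
    rep('yellow',P,bay&(H>22)&(H<35)&(S>120)&(V>90)&(z>.1))
    rep('black bar',P,bay&(V<70)&(z>.155)&(z<.3)&(abs(y-.16)<.055))
    rep('postL',P,bay&(z>.24)&(z<.27)&(y>.19)&(S<80)); rep('postR',P,bay&(z>.24)&(z<.27)&(y<.13)&(S<80))
    rep('orange',P,tr&(H>5)&(H<20)&(S>150)&(V>100)&(z>.03)&(z<.06))
    rep('white wall',P,tr&(S<50)&(V>150)&(z>.02)&(z<.05))
    rep('base',P,tr&(S<50)&(V>150)&(z>.0)&(z<.013))
    rep('baytop',P,bay&(z>.12)&(z<.14)&(S<80))
if __name__=='__main__':
    import sys
    for n in sys.argv[1:]: print(n); measure(n)
E
python3 m.py top scene
```

```text
top
yellow 136 med [0.6152 0.1584 0.1431] mean [0.6162 0.1507 0.1408] min [0.61  0.059 0.112] max [0.624 0.237 0.158] ang 92.15
black bar 138 med [0.616  0.1525 0.1943] mean [0.6163 0.1532 0.1937] min [0.61  0.107 0.183] max [0.623 0.197 0.202] ang 91.7
postL 42 med [0.6136 0.2473 0.2571] mean [0.6134 0.2479 0.2566] min [0.605 0.241 0.243] max [0.621 0.256 0.262] ang -163.58
postR 42 med [0.6209 0.0483 0.2567] mean [0.621  0.0483 0.2571] min [0.613 0.041 0.252] max [0.629 0.055 0.263] ang -172.43
orange 169 med [ 0.562  -0.1372  0.0382] mean [ 0.5598 -0.1375  0.0383] min [ 0.513 -0.146  0.033] max [ 0.606 -0.13   0.045] ang 178.73
white wall 427 med [ 0.6609 -0.1395  0.0319] mean [ 0.6604 -0.1387  0.0328] min [ 0.611 -0.197  0.022] max [ 0.711 -0.083  0.046] ang 85.54
base 252 med [ 0.6608 -0.0978  0.0048] mean [ 0.6607 -0.1324  0.0052] min [ 0.613 -0.213  0.   ] max [ 0.708 -0.071  0.012] ang 90.69
baytop 2246 med [0.6883 0.1506 0.1288] mean [0.6881 0.1512 0.1288] min [0.631 0.064 0.122] max [0.742 0.239 0.135] ang 91.63
scene
yellow 99 med [0.6184 0.1364 0.1454] mean [0.6201 0.1424
[... 275 characters left out ...]
0.241] max [0.622 0.254 0.262] ang -139.01
postR 56 med [0.623  0.0438 0.256 ] mean [0.6223 0.0453 0.2535] min [0.614 0.04  0.24 ] max [0.63  0.055 0.263] ang -160.86
orange 73 med [ 0.5571 -0.1452  0.0386] mean [ 0.5589 -0.1408  0.0379] min [ 0.513 -0.149  0.03 ] max [ 0.605 -0.13   0.045] ang 178.2
white wall 587 med [ 0.6616 -0.1428  0.0329] mean [ 0.6604 -0.144   0.0335] min [ 0.61  -0.199  0.022] max [ 0.71  -0.084  0.046] ang 87.72
base 192 med [ 0.6604 -0.2043  0.006 ] mean [ 0.66   -0.1948  0.0058] min [ 0.608 -0.212  0.001] max [ 0.71  -0.072  0.012] ang 56.37
baytop 1991 med [0.6847 0.1439 0.1308] mean [0.6838 0.1454 0.1307] min [0.622 0.059 0.123] max [0.741 0.24  0.136] ang 90.33
```

```bash
cat > go.py <<'E'
# go.py x y z yaw_deg : offset/rotation in tool axes toward a tool-down pose (yaw = heading of tool x)
import sys; from h import *
from scipy.spatial.transform import Rotation as R
def rel(x,y,z,yaw):
    o=arm.get_obs(); A=np.array(o['eef_rot']); c,s=np.cos(np.radians(yaw)),np.sin(np.radians(yaw))
    T=np.array([[c,s,0],[s,-c,0],[0,0,-1]])
    d=A.T@(np.array([x,y,z])-o['eef_pos'])
    print('t',round(o['time'],2),'eef',np.round(o['eef_pos'],4),'q',np.round(o['qpos'],2),'off',d.round(4).tolist(),'rot',R.from_matrix(A.T@T).as_rotvec().round(4).tolist(),'F',np.round(o['ft_force'],1),'op',round(o['opening'],4))
rel(*map(float,sys.argv[1:]))
E
python3 go.py .52 .13 .32 91.9
```

```text
t 0.2 eef [ 0.2699 -0.5632  0.2306] q [-1.23  0.28 -0.03  1.27  0.    1.47] off [0.5251, -0.5172, -0.0886] rot [-0.0011, -0.0009, -1.1572] F [-0.6  0.5  0.7] op 0.0853
```

```bash
F='[0.525,-0.517,-0.089]'; R='[0,0,-1.157]'
python3 -m handwheel '{"fingers":[1,1,1,1,1,1,1,1,1,1],"offset":[[0.02,-0.02,-0.05],[0.525,-0.517,-0.089],[0.525,-0.517,-0.089],[0.525,-0.517,-0.089],[0.525,-0.517,-0.089],[0.525,-0.517,-0.089],[0.525,-0.517,-0.089],[0.525,-0.517,-0.089],[0.525,-0.517,-0.089],[0.525,-0.517,-0.089]],"rotation":[[0,0,0],[0,0,-1.157],[0,0,-1.157],[0,0,-1.157],[0,0,-1.157],[0,0,-1.157],[0,0,-1.157],[0,0,-1.157],[0,0,-1.157],[0,0,-1.157]]}'; python3 go.py .52 .13 .32 91.9
```

```text
time: 1.03
eef_pos: [0.4039, -0.1905, 0.2953]
eef_rot: [[-0.007, 1.0, 0.0], [1.0, 0.007, -0.0], [-0.0, 0.0, -1.0]]
ft_force: [-0.2, -0.3, 0.4]
opening: 0.0856
finger_force: 0.0
t 1.03 eef [ 0.4039 -0.1905  0.2953] q [-0.59 -0.07 -0.28  1.36  0.    0.98] off [0.3198, 0.1182, -0.0247] rot [0.0004, 0.0001, -0.0266] F [-0.2 -0.3  0.4] op 0.0856
```

```bash
python3 -m handwheel '{"fingers":[1,1,1,1,1,1,1,1,1,1],"offset":[[0.32,0.118,-0.025],[0.32,0.118,-0.025],[0.32,0.118,-0.025],[0.32,0.118,-0.025],[0.32,0.118,-0.025],[0.32,0.118,-0.025],[0.32,0.118,-0.025],[0.32,0.118,-0.025],[0.32,0.118,-0.025],[0.32,0.118,-0.025]],"rotation":[[0,0,-0.027],[0,0,-0.027],[0,0,-0.027],[0,0,-0.027],[0,0,-0.027],[0,0,-0.027],[0,0,-0.027],[0,0,-0.027],[0,0,-0.027],[0,0,-0.027]]}'; python3 go.py .618 .15 .25 91.9; python3 m.py wrist
python3 -c "
from h import *
snap('wrist','w1.png')"
```

```text
time: 1.87
eef_pos: [0.5221, 0.13, 0.3198]
eef_rot: [[-0.032, 0.999, -0.0], [0.999, 0.032, 0.0], [0.0, -0.0, -1.0]]
ft_force: [-0.3, -1.0, -1.0]
opening: 0.0857
finger_force: 0.0
t 1.87 eef [0.5221 0.13   0.3198] q [ 0.12  0.09 -0.07  1.41  0.    1.66] off [0.0168, 0.0965, 0.0698] rot [-0.0001, -0.0002, -0.0007] F [-0.3 -1.  -1. ] op 0.0857
wrist
yellow 606 med [0.6135 0.2047 0.1442] mean [0.6132 0.1673 0.1466] min [0.608 0.06  0.142] max [0.622 0.238 0.161] ang 92.15
black bar 1160 med [0.6145 0.1501 0.1946] mean [0.6137 0.1524 0.1924] min [0.607 0.107 0.165] max [0.622 0.201 0.196] ang 92.71
postL 942 med [0.6097 0.2471 0.2571] mean [0.6103 0.2471 0.2552] min [0.603 0.239 0.241] max [0.621 0.255 0.259] ang -176.07
postR 0
orange 520 med [ 0.559  -0.1353  0.0378] mean [ 0.5589 -0.1363  0.037 ] min [ 0.512 -0.146  0.031] max [ 0.606 -0.129  0.04 ] ang 178.23
white wall 859 med [ 0.6538 -0.1393  0.0328] mean [ 0.6518 -0.137   0.0333] min [ 0.609 -0.199  0.023] max [ 0.704 -0.084  0.042] ang 98.15
base 243 med [ 0.6407 -0.0775  0.0041] mean [ 0.642  -0.0809  0.0042] min [ 0.611 -0.134  0.001] max [ 0.676 -0.071  0.009] ang -160.65
baytop 12216 med [0.6895 0.1652 0.1285] mean [0.6882 0.16   0.1286] min [0.614 0.063 0.126] max [0.738 0.239 0.131] ang 96.05
```

View pics/w1.png

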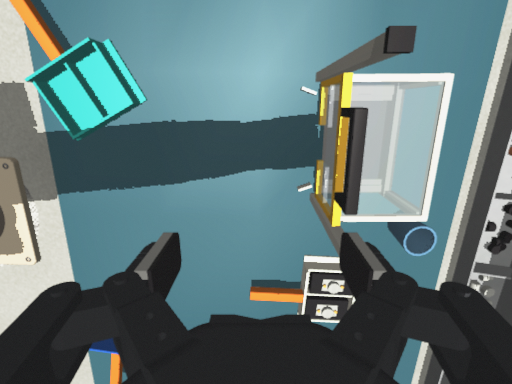

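The wrist view shows the black sash bar at (355,160), the yellow edge at (343,150), a post top at (400,40) and the white loaded tray at (325,290). I'll approach and pinch the bar.

```bash
python3 -m handwheel '{"fingers":[1,1,1,1,1,1,1,1,1,1],"offset":[[0.016,0.094,0.04],[0.016,0.094,0.07],[0.016,0.094,0.07],[0.016,0.094,0.09],[0.016,0.094,0.11],[0.016,0.094,0.13],[0.016,0.094,0.15],[0.016,0.094,0.15],[0.016,0.094,0.15],[0.016,0.094,0.15]],"rotation":[[0,0,0],[0,0,0],[0,0,0],[0,0,0],[0,0,0],[0,0,0],[0,0,0],[0,0,0],[0,0,0],[0,0,0]]}'
python3 -m handwheel '{"fingers":[0.5,0,0,0,0,0,0,0],"offset":[[0,0,0],[0,0,0],[0,0,0],[0,0,0],[0,0,0],[0,0,0],[0,0,0],[0,0,0]],"rotation":[[0,0,0],[0,0,0],[0,0,0],[0,0,0],[0,0,0],[0,0,0],[0,0,0],[0,0,0]]}' 50; python3 go.py .615 .149 .285 91.9
```

```text
time: 2.8
eef_pos: [0.6155, 0.145, 0.1714]
eef_rot: [[-0.026, 1.0, 0.001], [1.0, 0.026, 0.0], [-0.0, 0.001, -1.0]]
ft_force: [0.7, 0.3, -0.3]
opening: 0.0849
finger_force: 0.0
time: 3.47
eef_pos: [0.617, 0.1464, 0.1707]
eef_rot: [[-0.028, 1.0, 0.004], [1.0, 0.028, 0.0], [0.0, 0.004, -1.0]]
ft_force: [4.6, 1.1, -0.4]
opening: 0.0128
finger_force: 51.6
t 3.47 eef [0.617  0.1464 0.1707] q [ 0.13  0.33 -0.09  1.15 -0.    1.67] off [0.0027, -0.0015, -0.1143] rot [0.004, -0.0001, -0.0047] F [ 4.6  1.1 -0.4] op 0.0128
```

```bash
python3 -m handwheel '{"fingers":[0,0,0,0,0,0,0,0,0,0],"offset":[[0,0,-0.01],[0,0,-0.02],[0,0,-0.03],[0,0,-0.04],[0,0,-0.05],[0,0,-0.06],[0,0,-0.07],[0,0,-0.08],[0,0,-0.09],[0,0,-0.095]],"rotation":[[0,0,0],[0,0,0],[0,0,0],[0,0,0],[0,0,0],[0,0,0],[0,0,0],[0,0,0],[0,0,0],[0,0,0]]}'; python3 -m handwheel '{"fingers":[0,0],"offset":[[0,0,0],[0,0,0]],"rotation":[[0,0,0],[0,0,0]]}';python3 m.py top|head -3
```

```text
time: 4.3
eef_pos: [0.6169, 0.1464, 0.2635]
eef_rot: [[-0.028, 1.0, 0.002], [1.0, 0.028, 0.0], [0.0, 0.002, -1.0]]
ft_force: [10.3, 1.0, -12.6]
opening: 0.0128
finger_force: 50.5
time: 4.47
eef_pos: [0.6169, 0.1464, 0.2643]
eef_rot: [[-0.028, 1.0, 0.003], [1.0, 0.028, 0.0], [0.0, 0.003, -1.0]]
ft_force: [7.3, 0.5, -5.4]
opening: 0.0134
finger_force: 51.5
top
yellow 93 med [0.6178 0.08   0.2353] mean [0.6188 0.0809 0.2009] min [0.615 0.058 0.122] max [0.624 0.109 0.245] ang 92.86
black bar 51 med [0.6164 0.1165 0.2882] mean [0.617  0.1163 0.2871] min [0.612 0.106 0.279] max [0.624 0.13  0.292] ang 104.76
```

```bash
python3 -m handwheel '{"fingers":[0.4,0.8,0.8,0.8,0.8,0.8,0.8,0.8],"offset":[[0,0,0],[0,0,0],[0,0,0],[0,0,0],[0,0,-0.025],[0,0,-0.06],[0,-0.03,-0.065],[0,-0.07,-0.065]],"rotation":[[0,0,0],[0,0,0],[0,0,0],[0,0,0],[0,0,0],[0,0,0],[0,0,0],[0,0,0]]}'; python3 m.py top|head -3; python3 go.py .536 -.138 .12 178.3
```

```text
time: 5.18
eef_pos: [0.5484, 0.1444, 0.3333]
eef_rot: [[-0.027, 1.0, 0.007], [1.0, 0.027, 0.001], [0.001, 0.007, -1.0]]
ft_force: [0.7, 0.7, 0.2]
opening: 0.0684
finger_force: 0.0
top
yellow 101 med [0.6179 0.0824 0.235 ] mean [0.6185 0.083  0.1978] min [0.615 0.058 0.119] max [0.624 0.113 0.243] ang 93.59
black bar 77 med [0.6169 0.1246 0.2879] mean [0.6173 0.1238 0.287 ] min [0.612 0.106 0.276] max [0.624 0.14  0.293] ang 86.54
t 5.23 eef [0.5353 0.1439 0.3301] q [ 0.15  0.12 -0.01  1.45  0.    1.69] off [-0.2817, -0.0054, 0.2102] rot [-0.008, -0.007, -1.5123] F [-9.3 -1.2 -2.9] op 0.0682
```

```bash
python3 -m handwheel '{"fingers":[1,1,1,1,1,1,1,1,1,1],"offset":[[-0.04,-0.01,0],[-0.08,-0.01,0],[-0.12,-0.01,0.03],[-0.16,-0.01,0.07],[-0.2,-0.01,0.11],[-0.24,-0.01,0.15],[-0.28,-0.01,0.19],[-0.28,-0.01,0.2],[-0.28,-0.01,0.2],[-0.28,-0.01,0.2]],"rotation":[[0,0,-1.512],[0,0,-1.512],[0,0,-1.512],[0,0,-1.512],[0,0,-1.512],[0,0,-1.512],[0,0,-1.512],[0,0,-1.512],[0,0,-1.512],[0,0,-1.512]]}'; python3 -m handwheel '{"fingers":[1,1,1,1],"offset":[[0,0,0],[0,0,0],[0,0,0],[0,0,0]],"rotation":[[0,0,-0.26],[0,0,-0.26],[0,0,-0.26],[0,0,-0.26]]}'
python3 m.py wrist; python3 go.py .536 -.138 .011 178.3
```

```text
time: 6.07
eef_pos: [0.5383, -0.1382, 0.1238]
eef_rot: [[-0.951, 0.31, -0.01], [0.31, 0.951, 0.002], [0.01, -0.001, -1.0]]
ft_force: [-0.3, 0.8, -0.4]
opening: 0.0852
finger_force: 0.0
time: 6.4
eef_pos: [0.5427, -0.1358, 0.1301]
eef_rot: [[-0.998, 0.059, -0.0], [0.059, 0.998, 0.0], [0.0, 0.0, -1.0]]
ft_force: [0.7, 0.4, 0.9]
opening: 0.0853
finger_force: 0.0
wrist
yellow 0
black bar 0
postL 0
postR 0
orange 1884 med [ 0.5534 -0.1391  0.0383] mean [ 0.5547 -0.1391  0.0382] min [ 0.51  -0.148  0.037] max [ 0.605 -0.131  0.04 ] ang 178.46
white wall 2688 med [ 0.6505 -0.1422  0.0335] mean [ 0.6472 -0.1424  0.0344] min [ 0.608 -0.199  0.024] max [ 0.689 -0.085  0.042] ang 82.85
base 1221 med [ 0.6582 -0.1392  0.0043] mean [ 0.6574 -0.1367  0.0042] min [ 0.608 -0.212  0.   ] max [ 0.705 -0.071  0.006] ang 87.82
baytop 0
t 6.45 eef [ 0.5429 -0.1358  0.1303] q [-0.36  0.24 -0.3   1.03  0.   -0.3 ] off [0.0067, -0.0026, 0.1193] rot [0.0, 0.0, -0.0295] F [-0.9  0.9  0.4] op 0.086
```

```bash
python3 -m handwheel '{"fingers":[1,1,1,1,1,1,1,1,1],"offset":[[0.007,-0.0027,0.02],[0.007,-0.0027,0.04],[0.007,-0.0027,0.06],[0.007,-0.0027,0.08],[0.007,-0.0027,0.1],[0.007,-0.0027,0.118],[0.007,-0.0027,0.118],[0.007,-0.0027,0.118],[0.007,-0.0027,0.118]],"rotation":[[0,0,-0.03],[0,0,-0.03],[0,0,-0.03],[0,0,-0.03],[0,0,-0.03],[0,0,-0.03],[0,0,-0.03],[0,0,-0.03],[0,0,-0.03]]}'
python3 -m handwheel '{"fingers":[0.5,0,0,0,0,0,0,0],"offset":[[0,0,0],[0,0,0],[0,0,0],[0,0,0],[0,0,0],[0,0,0],[0,0,0],[0,0,0]],"rotation":[[0,0,0],[0,0,0],[0,0,0],[0,0,0],[0,0,0],[0,0,0],[0,0,0],[0,0,0]]}' 60; python3 go.py .375 -.137 .012 180
```

```text
time: 7.2
eef_pos: [0.5366, -0.1384, 0.0131]
eef_rot: [[-1.0, 0.027, 0.001], [0.027, 1.0, -0.001], [-0.001, -0.0, -1.0]]
ft_force: [0.7, -0.3, -0.3]
opening: 0.0856
finger_force: 0.0
time: 7.87
eef_pos: [0.5359, -0.1384, 0.0126]
eef_rot: [[-1.0, 0.027, 0.0], [0.027, 1.0, -0.0], [-0.0, -0.0, -1.0]]
ft_force: [-0.9, 0.5, 4.9]
opening: 0.0168
finger_force: 60.7
t 7.87 eef [ 0.5359 -0.1384  0.0126] q [-0.37  0.36 -0.43  0.78 -0.   -0.34] off [0.1609, -0.0029, 0.0005] rot [-0.0003, 0.0003, -0.027] F [-0.9  0.5  4.9] op 0.0168
```

```bash
python3 -m handwheel '{"fingers":[0,0,0,0,0,0,0,0,0,0],"offset":[[0.005,0,0],[0.015,0,0],[0.03,0,0],[0.047,0,0],[0.065,0,0],[0.083,0,0],[0.101,0,0],[0.118,0,0],[0.13,0,0],[0.135,0,0]],"rotation":[[0,0,0],[0,0,0],[0,0,0],[0,0,0],[0,0,0],[0,0,0],[0,0,0],[0,0,0],[0,0,0],[0,0,0]]}'
python3 -m handwheel '{"fingers":[0,0,0],"offset":[[0.01,0,0],[0.02,0,0],[0.025,0,0]],"rotation":[[0,0,-0.01],[0,0,-0.02],[0,0,-0.03]]}'
python3 go.py .385 .14 .012 181.8
```

```text
time: 8.7
eef_pos: [0.4001, -0.1345, 0.0125]
eef_rot: [[-1.0, 0.027, 0.002], [0.027, 1.0, 0.0], [-0.002, 0.0, -1.0]]
ft_force: [4.2, 0.9, 1.4]
opening: 0.0172
finger_force: 60.4
time: 8.95
eef_pos: [0.3757, -0.1342, 0.0124]
eef_rot: [[-1.0, -0.004, 0.001], [-0.004, 1.0, -0.0], [-0.001, -0.0, -1.0]]
ft_force: [3.6, -1.0, 2.1]
opening: 0.0172
finger_force: 60.6
t 8.95 eef [ 0.3757 -0.1342  0.0124] q [-0.51  0.13 -0.75  0.69  0.   -0.51] off [-0.0105, 0.2742, 0.0003] rot [-0.0004, 0.0012, -0.0273] F [ 3.6 -1.   2.1] op 0.0172
```

```bash
python3 -m handwheel '{"fingers":[0,0,0,0,0,0,0,0,0,0],"offset":[[0,0.005,0],[0,0.015,0],[0,0.03,0],[0,0.045,0],[0,0.06,0],[0,0.075,0],[0,0.09,0],[0,0.105,0],[0,0.12,0],[0,0.135,0]],"rotation":[[0,0,0],[0,0,0],[0,0,0],[0,0,0],[0,0,0],[0,0,0],[0,0,0],[0,0,0],[0,0,0],[0,0,0]]}' 80
python3 -m handwheel '{"fingers":[0,0,0,0,0,0,0,0,0,0],"offset":[[0,0.015,0],[0,0.03,0],[0,0.045,0],[0,0.06,0],[-0.002,0.075,0],[-0.004,0.09,0],[-0.006,0.105,0],[-0.008,0.12,0],[-0.01,0.132,0],[-0.01,0.138,0]],"rotation":[[0,0,-0.003],[0,0,-0.006],[0,0,-0.009],[0,0,-0.012],[0,0,-0.015],[0,0,-0.018],[0,0,-0.021],[0,0,-0.024],[0,0,-0.027],[0,0,-0.027]]}'
python3 go.py .385 .14 .012 181.8
cat > m2.py <<'E'
from m import *
# tray and bay from top view: tray wall/base by colour, bay guides near bench; picture too
import sys
s=snap(sys.argv[1],sys.argv[2]);P=cloud(s);h=cv2.cvtColor(s['pixels'],cv2.COLOR_BGR2HSV);H,S,V=[h[...,i].astype(int) for i in range(3)]
x,y,z=P[...,0],P[...,1],P[...,2]; r=(x>.3)&(x<.575)&(y>.04)&(y<.25)
rep('orange',P,r&(H>5)&(H<20)&(S>150)&(V>100)&(z>.03)&(z<.06))
for lo,hi,n in((.022,.05,'walls'),(.001,.013,'base')):
    m=r&(S<50)&(V>130)&(z>lo)&(z<hi); rep(n,P,m)
    if m.sum()>20:
        b=cv2.minAreaRect((P[m][:,:2]*1000).astype(np.float32)); print('  rect',np.round(b[0],1),np.round(b[1],1),round(b[2],2))
E
python3 m2.py top t2.png
```

```text
time: 9.78
eef_pos: [0.3753, 0.0001, 0.0124]
eef_rot: [[-1.0, -0.001, -0.001], [-0.001, 1.0, -0.005], [0.001, -0.005, -1.0]]
ft_force: [0.8, -5.3, 5.5]
opening: 0.0162
finger_force: 81.4
time: 10.62
eef_pos: [0.3847, 0.1383, 0.0122]
eef_rot: [[-1.0, -0.03, -0.001], [-0.03, 1.0, -0.005], [0.001, -0.005, -1.0]]
ft_force: [0.8, -6.6, 6.8]
opening: 0.0166
finger_force: 81.6
t 10.62 eef [0.3847 0.1383 0.0122] q [ 0.19  0.14 -0.73  0.7  -0.    0.16] off [-0.0004, 0.0016, 0.0002] rot [-0.0051, -0.0009, -0.0018] F [ 0.8 -6.6  6.8] op 0.0166
orange 6 med [0.4528 0.1356 0.0379] mean [0.4522 0.1381 0.0389] min [0.447 0.134 0.036] max [0.456 0.146 0.043] ang 59.95
walls 443 med [0.5138 0.1414 0.0329] mean [0.5148 0.142  0.0332] min [0.461 0.086 0.023] max [0.56  0.2   0.045] ang 84.34
  rect [509.3 143.5] [101.3 114.8] 1.46
base 347 med [0.5016 0.1243 0.0053] mean [0.506  0.133  0.0057] min [0.46  0.072 0.001] max [0.558 0.212 0.012] ang 100.85
  rect [510.  142.1] [ 99.5 140.7] 1.48
```

```bash
python3 -c "
import cv2;i=cv2.imread('pics/t2.png')[100:290,130:300];cv2.imwrite('pics/t2c.png',cv2.resize(i,None,fx=3,fy=3,interpolation=2))"
```

```text
(no output)
```

View pics/t2c.png

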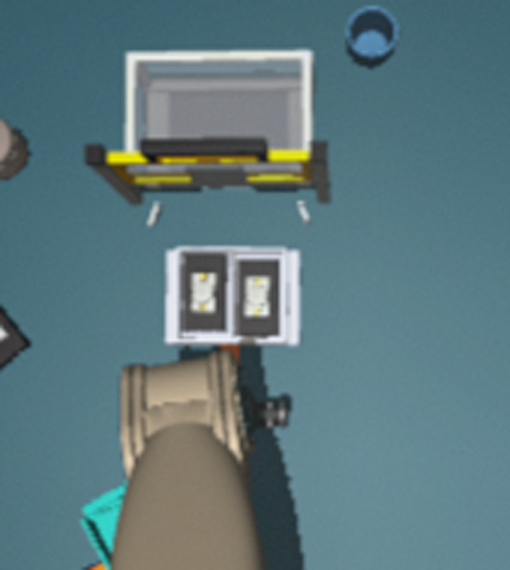

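The tray is in front of the bay and the sash is up; the lead-in guide plates are at crop (153,213) and (303,211), with the tray centred at (232,297). I'll measure the guides' midpoint.

Run:
```python
from m import *
for n in('top','scene'):
    s=snap(n);P=cloud(s);h=cv2.cvtColor(s['pixels'],cv2.COLOR_BGR2HSV);S,V=h[...,1].astype(int),h[...,2].astype(int)
    x,y,z=P[...,0],P[...,1],P[...,2]; m=(x>.57)&(x<.612)&(S<70)&(V>120)&(z>.006)&(z<.03)
    print(n); rep('gL',P,m&(y>.19)&(y<.25)); rep('gR',P,m&(y>.05)&(y<.1))
    rep('roof',P,(S<70)&(V>150)&(z>.122)&(z<.138)&(x>.62)&(x<.78)&(y>.04)&(y<.25))
    q=P[(S<70)&(V>150)&(z>.124)&(z<.136)&(x>.63)&(x<.78)&(y>.04)&(y<.25)]; b=cv2.minAreaRect((q[:,:2]*1000).astype(np.float32)); print(b)
    rep('postL',P,(z>.245)&(z<.265)&(y>.22)&(y<.27)&(x>.58)&(x<.66)&(S<80)); rep('postR',P,(z>.245)&(z<.265)&(y>.03)&(y<.07)&(x>.58)&(x<.66)&(S<80))
```

```text
top
gL 14 med [0.5949 0.2277 0.0157] mean [0.5943 0.2276 0.0161] min [0.584 0.223 0.008] max [0.604 0.232 0.023] ang 159.82
gR 10 med [0.5994 0.0708 0.019 ] mean [0.6004 0.0698 0.0181] min [0.591 0.065 0.013] max [0.61  0.074 0.023] ang -156.61
roof 653 med [0.7092 0.1554 0.1295] mean [0.7055 0.1512 0.1295] min [0.647 0.063 0.123] max [0.742 0.241 0.136] ang 90.28
((693.9551391601562, 150.7264862060547), (101.19869232177734, 181.20565795898438), 2.181560754776001)
postL 39 med [0.6131 0.2477 0.2571] mean [0.6133 0.248  0.2574] min [0.606 0.242 0.251] max [0.622 0.256 0.263] ang 176.48
postR 38 med [0.6215 0.0471 0.2568] mean [0.6215 0.0476 0.2569] min [0.613 0.041 0.253] max [0.629 0.055 0.261] ang -163.22
scene
gL 1
gR 6 med [0.5926 0.0653 0.0175] mean [0.5922 0.065  0.0174] min [0.588 0.063 0.01 ] max [0.596 0.066 0.024] ang 169.65
roof 1891 med [0.686  0.1472 0.131 ] mean [0.6857 0.1484 0.131 ] min [0.628 0.061 0.126] max [0.741 0.239 0.136] ang 92.4
((686.1690063476562, 150.4680633544922), (114.572021484375, 187.0385284423828), 1.343300700187683)
postL 31 med [0.6155 0.2448 0.2546] mean [0.6154 0.2449 0.2546] min [0.607 0.239 0.247] max [0.622 0.254 0.263] ang -145.42
postR 46 med [0.6216 0.043  0.2583] mean [0.6217 0.0448 0.2568] min [0.612 0.038 0.248] max [0.63  0.055 0.263] ang 170.31
```

```bash
python3 -m handwheel '{"fingers":[0,0,0,0,0,0,0,0,0,0],"offset":[[-0.004,0.0002,0],[-0.01,0.0004,0],[-0.018,0.0006,0],[-0.026,0.0008,0],[-0.034,0.001,0],[-0.042,0.001,0],[-0.05,0.001,0],[-0.056,0.001,0],[-0.06,0.001,0],[-0.06,0.001,0]],"rotation":[[0,0,-0.002],[0,0,-0.004],[0,0,-0.006],[0,0,-0.008],[0,0,-0.01],[0,0,-0.01],[0,0,-0.01],[0,0,-0.01],[0,0,-0.01],[0,0,-0.01]]}'
python3 m2.py top t3.png; python3 go.py .552 .1445 .012 182.1
python3 -c "
import cv2;i=cv2.imread('pics/t3.png')[110:260,150:270];cv2.imwrite('pics/t3c.png',cv2.resize(i,None,fx=4,fy=4,interpolation=2))"
```

```text
time: 11.6
eef_pos: [0.4403, 0.1415, 0.0115]
eef_rot: [[-0.999, -0.041, -0.009], [-0.041, 0.999, -0.001], [0.009, -0.001, -1.0]]
ft_force: [-7.1, 0.2, 11.5]
opening: 0.0165
finger_force: 82.7
orange 0
walls 230 med [0.5562 0.1408 0.0347] mean [0.5543 0.1447 0.0349] min [0.518 0.091 0.023] max [0.574 0.204 0.046] ang 86.68
  rect [545.4 147.1] [ 58.2 114.7] 0.16
base 163 med [0.545  0.0977 0.0053] mean [0.5455 0.1349 0.0055] min [0.519 0.076 0.001] max [0.574 0.217 0.011] ang 90.25
  rect [546.6 146.4] [141.8  56.3] 89.53
t 11.65 eef [0.4402 0.1415 0.0115] q [ 0.17  0.23 -0.62  0.73  0.    0.13] off [-0.1118, -0.0016, -0.0015] rot [-0.001, -0.0091, 0.0045] F [-7.4 -0.4 11.5] op 0.0165
```

View pics/t3c.png

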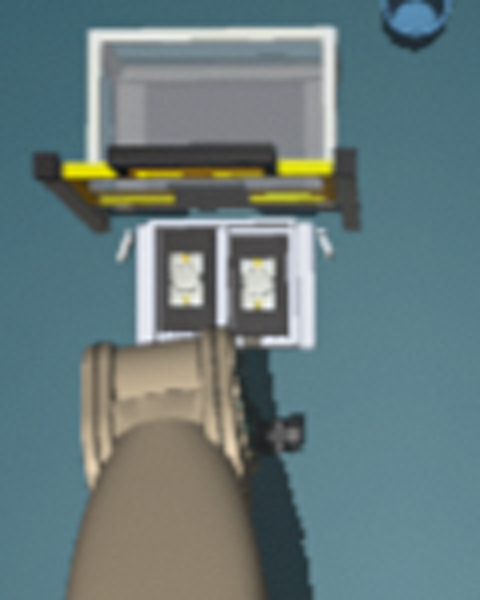

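```bash
python3 -m handwheel '{"fingers":[0,0,0,0,0,0,0,0,0,0],"offset":[[-0.005,0,-0.0005],[-0.011,0,-0.001],[-0.018,0,-0.001],[-0.025,0,-0.001],[-0.032,-0.0003,-0.001],[-0.039,-0.0003,-0.001],[-0.046,-0.0003,-0.001],[-0.052,-0.0003,-0.001],[-0.056,-0.0003,-0.001],[-0.056,-0.0003,-0.001]],"rotation":[[0,0,0],[0,0,0],[0,0,0.002],[0,0,0.003],[0,0,0.003],[0,0,0.003],[0,0,0.003],[0,0,0.003],[0,0,0.003],[0,0,0.003]]}'
python3 go.py .552 .1445 .012 182.1
```

```text
time: 12.48
eef_pos: [0.4966, 0.1435, 0.0121]
eef_rot: [[-0.999, -0.038, -0.009], [-0.038, 0.999, -0.001], [0.009, -0.001, -1.0]]
ft_force: [-4.7, 0.1, 6.8]
opening: 0.0167
finger_force: 81.9
t 12.48 eef [0.4966 0.1435 0.0121] q [ 0.16  0.31 -0.5   0.77  0.    0.12] off [-0.0554, -0.0012, -0.0004] rot [-0.001, -0.0089, 0.0014] F [-4.7  0.1  6.8] op 0.0167
```

```bash
python3 -m handwheel '{"fingers":[0,0,0,0,0,0,0,0,0,0],"offset":[[-0.004,0,0],[-0.009,0,0],[-0.014,0,0],[-0.02,0,0],[-0.026,0,0],[-0.032,0,0],[-0.037,0,0],[-0.041,0,0],[-0.043,0,0],[-0.043,0,0]],"rotation":[[0,0,0],[0,0,0],[0,0,0],[0,0,0],[0,0,0],[0,0,0],[0,0,0],[0,0,0],[0,0,0],[0,0,0]]}'
python3 -m handwheel '{"fingers":[0,0,0,0,0],"offset":[[-0.001,0,0],[-0.003,0,0],[-0.005,0,0],[-0.007,0,0],[-0.009,0,0]],"rotation":[[0,0,0],[0,0,0],[0,0,0],[0,0,0],[0,0,0]]}'
python3 go.py .552 .1445 .012 182.1
```

```text
time: 13.32
eef_pos: [0.5389, 0.1452, 0.012]
eef_rot: [[-0.999, -0.038, -0.01], [-0.038, 0.999, -0.001], [0.01, -0.001, -1.0]]
ft_force: [-5.6, -0.7, 7.9]
opening: 0.0163
finger_force: 82.1
time: 13.73
eef_pos: [0.5467, 0.1455, 0.012]
eef_rot: [[-0.999, -0.038, -0.011], [-0.038, 0.999, -0.001], [0.011, -0.001, -1.0]]
ft_force: [-7.5, -1.1, 10.7]
opening: 0.0168
finger_force: 82.3
t 13.73 eef [0.5467 0.1455 0.012 ] q [ 0.15  0.39 -0.39  0.81  0.    0.11] off [-0.0052, -0.0012, -0.0] rot [-0.001, -0.0115, 0.0017] F [-7.5 -1.1 10.7] op 0.0168
```

Creep until the force rises.

```bash
python3 -m handwheel '{"fingers":[0,0,0,0,0],"offset":[[-0.001,0,0],[-0.002,0,0],[-0.003,0,0],[-0.004,0,0],[-0.005,0,0]],"rotation":[[0,0,0],[0,0,0],[0,0,0],[0,0,0],[0,0,0]]}'
python3 go.py .552 .1445 .012 182.1
```

```text
time: 14.15
eef_pos: [0.5517, 0.1457, 0.012]
eef_rot: [[-0.999, -0.038, -0.011], [-0.038, 0.999, -0.001], [0.012, -0.001, -1.0]]
ft_force: [-8.9, -0.4, 11.0]
opening: 0.0171
finger_force: 82.2
t 14.15 eef [0.5517 0.1457 0.012 ] q [ 0.14  0.39 -0.38  0.81  0.    0.11] off [-0.0003, -0.0012, 0.0] rot [-0.001, -0.0115, 0.0016] F [-8.9 -0.4 11. ] op 0.0171
```

```bash
python3 -m handwheel '{"fingers":[0,0,0],"offset":[[-0.001,0,0],[-0.002,0,0],[-0.002,0,0]],"rotation":[[0,0,0],[0,0,0],[0,0,0]]}'
```

```text
time: 14.4
eef_pos: [0.5528, 0.1458, 0.012]
eef_rot: [[-0.999, -0.038, -0.013], [-0.038, 0.999, -0.001], [0.013, -0.001, -1.0]]
ft_force: [-9.7, -0.7, 13.8]
opening: 0.0165
finger_force: 82.6
```

```bash
python3 -m handwheel '{"fingers":[0,0,0,0],"offset":[[-0.001,0,0],[-0.002,0,0],[-0.003,0,0],[-0.003,0,0]],"rotation":[[0,0,0],[0,0,0],[0,0,0],[0,0,0]]}'; python3 m.py top | grep -E 'yel|black'
python3 - <<'E'
from m import *
s=snap('top','t4.png');P=cloud(s);h=cv2.cvtColor(s['pixels'],cv2.COLOR_BGR2HSV);x,y,z=[P[...,i] for i in range(3)]
cv2.imwrite('pics/t4c.png',cv2.resize(s['pixels'][110:230,150:270],None,fx=5,fy=5,interpolation=2))
s=snap('scene');cv2.imwrite('pics/s4c.png',cv2.resize(s['pixels'][130:260,260:380],None,fx=4.5,fy=4.5,interpolation=2))
E
```

```text
time: 14.73
eef_pos: [0.5527, 0.1457, 0.0119]
eef_rot: [[-0.999, -0.039, -0.019], [-0.039, 0.999, -0.002], [0.019, -0.001, -1.0]]
ft_force: [-17.1, -0.8, 19.7]
opening: 0.0163
finger_force: 83.6
yellow 123 med [0.6174 0.0879 0.235 ] mean [0.6168 0.1095 0.2086] min [0.593 0.058 0.12 ] max [0.625 0.239 0.36 ] ang 93.24
black bar 45 med [0.6127 0.1116 0.2832] mean [0.5918 0.1119 0.2427] min [0.537 0.106 0.156] max [0.622 0.118 0.295] ang -179.77
```

View pics/t4c.png

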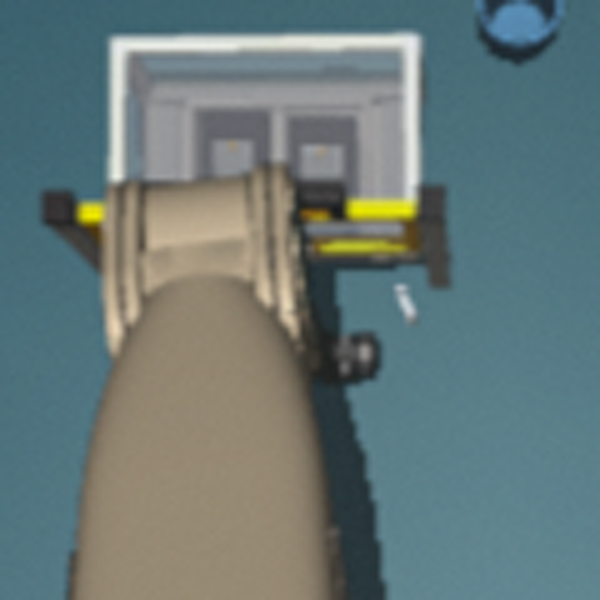

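The tray is in the bay with the heat sinks visible at (232,150) and (320,150). The force rose without motion at the expected pose, so it's against the stop. I'll relax, release and back off.

```bash
python3 -m handwheel '{"fingers":[0,0,0.3,0.7,1,1,1,1,1],"offset":[[0.002,0,0],[0.004,0,0],[0.004,0,0],[0.004,0,0],[0.004,0,0],[0.004,0,0],[0.004,0,0],[0.004,0,0],[0.004,0,0]],"rotation":[[0,0,0],[0,0,0],[0,0,0],[0,0,0],[0,0,0],[0,0,0],[0,0,0],[0,0,0],[0,0,0]]}'
python3 -m handwheel '{"fingers":[1,1,1,1,1,1,1,1,1,1],"offset":[[0.01,0,0],[0.03,0,0],[0.06,0,0],[0.09,0,0],[0.12,0,0],[0.12,0,-0.04],[0.12,0,-0.08],[0.12,0,-0.12],[0.12,0,-0.16],[0.12,0,-0.2]],"rotation":[[0,0,0],[0,0,0],[0,0,0],[0,0,0],[0,0,0],[0,0,0],[0,0,0],[0,0,0],[0,0,0],[0,0,0]]}'
python3 go.py .44 .144 .33 91.9; python3 m2.py top t5.png
python3 - <<'E'
from m import *
for n in('top','scene'):
    s=snap(n);P=cloud(s);h=cv2.cvtColor(s['pixels'],cv2.COLOR_BGR2HSV);H,S,V=[h[...,i].astype(int) for i in range(3)];x,y,z=[P[...,i] for i in range(3)]
    rep('handle',P,(x>.4)&(x<.7)&(y>.08)&(y<.22)&(H>5)&(H<20)&(S>150)&(V>100)&(z>.032)&(z<.045))
    cv2.imwrite('pics/5%s.png'%n,s['pixels'])
i=cv2.resize(cv2.imread('pics/5top.png')[110:220,150:270],(480,440));j=cv2.resize(cv2.imread('pics/5scene.png')[140:250,265:365],(400,440))[:,:320]
cv2.imwrite('pics/5.png',np.hstack([i,j]))
E
```

```text
time: 15.63
eef_pos: [0.5588, 0.146, 0.013]
eef_rot: [[-0.999, -0.037, -0.0], [-0.037, 0.999, -0.0], [0.0, -0.0, -1.0]]
ft_force: [-0.9, 0.3, 0.0]
opening: 0.0854
finger_force: 0.0
time: 16.47
eef_pos: [0.4372, 0.1414, 0.2148]
eef_rot: [[-0.999, -0.038, -0.001], [-0.038, 0.999, -0.0], [0.001, -0.0, -1.0]]
ft_force: [0.4, -0.3, -0.5]
opening: 0.0856
finger_force: 0.0
t 16.47 eef [0.4372 0.1414 0.2148] q [ 0.17 -0.01 -0.39  1.19  0.    0.13] off [-0.0028, 0.0025, -0.1152] rot [-0.0004, -0.0004, 1.5752] F [ 0.4 -0.3 -0.5] op 0.0856
orange 75 med [0.5518 0.1465 0.0393] mean [0.5521 0.1465 0.0394] min [0.53  0.14  0.032] max [0.574 0.153 0.045] ang -178.22
walls 0
base 0
handle 150 med [0.5778 0.1474 0.0377] mean [0.5781 0.1476 0.0377] min [0.53  0.14  0.033] max [0.624 0.156 0.043] ang -177.52
handle 25 med [0.5371 0.1393 0.0389] mean [0.5403 0.1423 0.0386] min [0.528 0.135 0.032] max [0.574 0.154 0.044] ang 171.59
```

View pics/5.png

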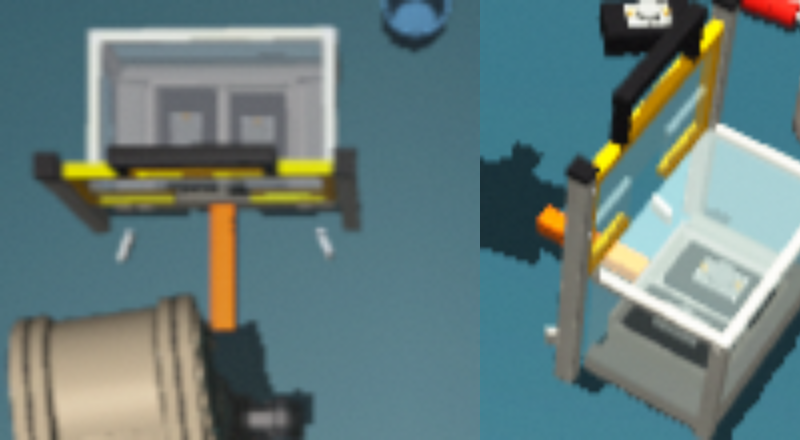

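Tray home (handle end at about x 0.53), sinks flat in the pockets, sash still up. Now back to the sash bar.

```bash
python3 -m handwheel '{"fingers":[1,1,1,1,1,1,1,1,1,1],"offset":[[0,0,-0.035],[0,0,-0.07],[0,0,-0.105],[0,0,-0.13],[-0.003,0.003,-0.13],[-0.003,0.003,-0.13],[-0.003,0.003,-0.13],[-0.003,0.003,-0.13],[-0.003,0.003,-0.13],[-0.003,0.003,-0.13]],"rotation":[[0,0,1.575],[0,0,1.575],[0,0,1.575],[0,0,1.575],[0,0,1.575],[0,0,1.575],[0,0,1.575],[0,0,1.575],[0,0,1.575],[0,0,1.575]]}'
python3 -m handwheel '{"fingers":[1,1,1,1,1],"offset":[[0,0,0],[0,0,0],[0,0,0],[0,0,0],[0,0,0]],"rotation":[[0,0,0.33],[0,0,0.33],[0,0,0.33],[0,0,0.33],[0,0,0.33]]}'
python3 m.py wrist|grep -E 'black|yell|post'; python3 go.py .617 .147 .264 91.9
```

```text
time: 17.45
eef_pos: [0.4403, 0.1444, 0.3407]
eef_rot: [[-0.345, 0.939, -0.004], [0.939, 0.345, -0.001], [0.001, -0.004, -1.0]]
ft_force: [0.3, 0.2, 0.1]
opening: 0.0851
finger_force: 0.0
time: 17.87
eef_pos: [0.4407, 0.1445, 0.3413]
eef_rot: [[-0.03, 1.0, -0.003], [1.0, 0.03, -0.001], [-0.0, -0.003, -1.0]]
ft_force: [0.2, 0.4, -0.2]
opening: 0.0858
finger_force: 0.0
yellow 1342 med [0.6132 0.1876 0.2373] mean [0.6136 0.1612 0.2088] min [0.608 0.06  0.128] max [0.622 0.236 0.239] ang 91.76
black bar 3964 med [0.61   0.1638 0.2875] mean [0.6117 0.161  0.283 ] min [0.607 0.107 0.246] max [0.621 0.202 0.29 ] ang 92.6
postL 1170 med [0.6088 0.2441 0.2569] mean [0.6092 0.2326 0.2549] min [0.603 0.194 0.241] max [0.62  0.255 0.268] ang 90.31
postR 592 med [0.613  0.0961 0.2524] mean [0.6146 0.0801 0.2526] min [0.61  0.046 0.24 ] max [0.624 0.103 0.269] ang 90.03
t 17.92 eef [0.4409 0.1445 0.3417] q [ 0.18 -0.05 -0.17  1.46 -0.    1.72] off [-0.0028, 0.1763, 0.0772] rot [-0.0026, 0.0004, -0.0029] F [-0.5 -0.4  0.7] op 0.0853
```

```bash
python3 -m handwheel '{"fingers":[1,1,1,1,1,1,1,1,1,1],"offset":[[-0.003,0.03,0],[-0.003,0.07,0],[-0.003,0.11,0],[-0.003,0.15,0],[-0.003,0.176,0],[-0.003,0.176,0],[-0.003,0.176,0.025],[-0.003,0.176,0.05],[-0.003,0.176,0.076],[-0.003,0.176,0.076]],"rotation":[[0,0,0],[0,0,0],[0,0,0],[0,0,0],[0,0,0],[0,0,0],[0,0,0],[0,0,0],[0,0,0],[0,0,0]]}'
python3 -m handwheel '{"fingers":[0.5,0,0,0,0,0,0,0],"offset":[[0,0,0],[0,0,0],[0,0,0],[0,0,0],[0,0,0],[0,0,0],[0,0,0],[0,0,0]],"rotation":[[0,0,0],[0,0,0],[0,0,0],[0,0,0],[0,0,0],[0,0,0],[0,0,0],[0,0,0]]}' 50; python3 go.py .617 .147 .147 91.9
```

```text
time: 18.75
eef_pos: [0.6133, 0.1461, 0.2603]
eef_rot: [[-0.03, 0.999, -0.012], [1.0, 0.029, -0.002], [-0.001, -0.012, -1.0]]
ft_force: [-1.6, -0.0, -0.8]
opening: 0.0857
finger_force: 0.0
time: 19.42
eef_pos: [0.617, 0.1467, 0.268]
eef_rot: [[-0.029, 1.0, -0.001], [1.0, 0.029, 0.0], [0.0, -0.001, -1.0]]
ft_force: [-3.9, -0.1, 3.4]
opening: 0.0127
finger_force: 52.4
t 19.42 eef [0.617  0.1467 0.268 ] q [0.13 0.28 0.05 1.35 0.   1.67] off [0.0003, 0.0001, 0.121] rot [-0.0007, -0.0001, -0.0043] F [-3.9 -0.1  3.4] op 0.0127
```

```bash
python3 -m handwheel '{"fingers":[0,0,0,0,0,0,0,0,0,0],"offset":[[0,0,0.004],[0,0,0.01],[0,0,0.017],[0,0,0.025],[0,0,0.033],[0,0,0.041],[0,0,0.048],[0,0,0.054],[0,0,0.058],[0,0,0.06]],"rotation":[[0,0,0],[0,0,0],[0,0,0],[0,0,0],[0,0,0],[0,0,0],[0,0,0],[0,0,0],[0,0,0],[0,0,0]]}'
python3 m.py top scene|grep -E 'yel|black'
python3 go.py .617 .147 .147 91.9
```

```text
time: 20.25
eef_pos: [0.617, 0.1467, 0.2062]
eef_rot: [[-0.028, 1.0, -0.002], [1.0, 0.028, 0.0], [0.0, -0.002, -1.0]]
ft_force: [-6.2, 0.5, 4.9]
opening: 0.0131
finger_force: 52.4
yellow 57 med [0.6187 0.0747 0.1742] mean [0.6196 0.0761 0.1743] min [0.614 0.056 0.141] max [0.625 0.105 0.21 ] ang 93.17
black bar 43 med [0.6165 0.1165 0.2252] mean [0.6167 0.1169 0.2248] min [0.612 0.105 0.217] max [0.623 0.13  0.233] ang 96.07
yellow 59 med [0.6211 0.0846 0.1747] mean [0.6238 0.1066 0.1684] min [0.61  0.06  0.104] max [0.648 0.233 0.265] ang 92.06
black bar 490 med [0.6171 0.1378 0.2652] mean [0.6169 0.1388 0.2629] min [0.565 0.111 0.219] max [0.673 0.16  0.299] ang -179.2
t 20.35 eef [0.617  0.1467 0.2059] q [ 0.13  0.31 -0.04  1.23  0.    1.67] off [0.0003, 0.0001, 0.0589] rot [-0.002, -0.0001, -0.0047] F [-4.1 -0.8 -0.7] op 0.0131
```

```bash
python3 -m handwheel '{"fingers":[0,0,0,0,0,0,0,0,0,0],"offset":[[0,0,0.004],[0,0,0.009],[0,0,0.015],[0,0,0.021],[0,0,0.027],[0,0,0.033],[0,0,0.038],[0,0,0.042],[0,0,0.044],[0,0,0.044]],"rotation":[[0,0,0],[0,0,0],[0,0,0],[0,0,0],[0,0,0],[0,0,0],[0,0,0],[0,0,0],[0,0,0],[0,0,0]]}'
python3 -m handwheel '{"fingers":[0,0,0,0,0,0],"offset":[[0,0,0.001],[0,0,0.002],[0,0,0.003],[0,0,0.004],[0,0,0.005],[0,0,0.006]],"rotation":[[0,0,0],[0,0,0],[0,0,0],[0,0,0],[0,0,0],[0,0,0]]}'
python3 m.py top|grep -E 'yel|black'
```

```text
time: 21.18
eef_pos: [0.617, 0.1467, 0.1623]
eef_rot: [[-0.028, 1.0, -0.002], [1.0, 0.028, 0.0], [0.0, -0.002, -1.0]]
ft_force: [-4.9, -0.3, 1.4]
opening: 0.0131
finger_force: 51.9
time: 21.68
eef_pos: [0.6171, 0.1467, 0.1572]
eef_rot: [[-0.028, 1.0, -0.001], [1.0, 0.028, 0.0], [0.0, -0.001, -1.0]]
ft_force: [-6.2, -0.6, 4.2]
opening: 0.0128
finger_force: 52.4
yellow 53 med [0.6187 0.0763 0.1258] mean [0.6195 0.0759 0.1263] min [0.614 0.055 0.117] max [0.624 0.094 0.154] ang 90.02
black bar 50 med [0.6163 0.1149 0.1777] mean [0.6158 0.1156 0.1946] min [0.6   0.105 0.167] max [0.623 0.128 0.296] ang 118.77
```

```bash
python3 -m handwheel '{"fingers":[0,0,0,0,0],"offset":[[0,0,0.001],[0,0,0.002],[0,0,0.003],[0,0,0.004],[0,0,0.005]],"rotation":[[0,0,0],[0,0,0],[0,0,0],[0,0,0],[0,0,0]]}'
python3 -m handwheel '{"fingers":[0,0,0],"offset":[[0,0,0.001],[0,0,0.002],[0,0,0.002]],"rotation":[[0,0,0],[0,0,0],[0,0,0]]}'
```

```text
time: 22.15
eef_pos: [0.6171, 0.1467, 0.1521]
eef_rot: [[-0.028, 1.0, -0.001], [1.0, 0.028, 0.0], [0.0, -0.001, -1.0]]
ft_force: [-7.1, -0.5, 3.9]
opening: 0.0129
finger_force: 52.4
time: 22.4
eef_pos: [0.6171, 0.1467, 0.1515]
eef_rot: [[-0.028, 1.0, -0.001], [1.0, 0.028, 0.0], [0.0, -0.001, -1.0]]
ft_force: [-8.6, 0.6, 8.9]
opening: 0.0127
finger_force: 53.1
```

```bash
python3 -m handwheel '{"fingers":[0,0,0],"offset":[[0,0,0.001],[0,0,0.002],[0,0,0.002]],"rotation":[[0,0,0],[0,0,0],[0,0,0]]}'; python3 m.py top|grep -E 'yel|black'
```

```text
time: 22.65
eef_pos: [0.6171, 0.1467, 0.1515]
eef_rot: [[-0.028, 1.0, -0.0], [1.0, 0.028, 0.0], [0.0, -0.0, -1.0]]
ft_force: [-11.3, -0.0, 17.3]
opening: 0.0129
finger_force: 54.2
yellow 54 med [0.6193 0.0766 0.1198] mean [0.6199 0.0759 0.1216] min [0.614 0.055 0.113] max [0.626 0.103 0.157] ang 90.66
black bar 50 med [0.6158 0.1144 0.1726] mean [0.6155 0.115  0.1999] min [0.596 0.106 0.167] max [0.624 0.126 0.297] ang 154.34
```

The sash has bottomed out (bar top at 0.172 m, force rising with no motion). Release and lift off.

```bash
python3 -m handwheel '{"fingers":[0,0.3,0.7,1,1,1,1,1,1,1],"offset":[[0,0,-0.002],[0,0,-0.002],[0,0,-0.002],[0,0,-0.002],[0,0,-0.002],[0,0,-0.002],[0,0,-0.002],[0,0,-0.03],[0,0,-0.07],[0,0,-0.1]],"rotation":[[0,0,0],[0,0,0],[0,0,0],[0,0,0],[0,0,0],[0,0,0],[0,0,0],[0,0,0],[0,0,0],[0,0,0]]}'
python3 -m handwheel '{"fingers":[1,1,1,1,1,1,1,1],"offset":[[0,-0.03,-0.01],[0,-0.07,-0.01],[0,-0.11,-0.01],[0,-0.15,-0.01],[0,-0.19,-0.01],[0,-0.19,-0.01],[0,-0.19,-0.01],[0,-0.19,-0.01]],"rotation":[[0,0,0],[0,0,0],[0,0,0],[0,0,0],[0,0,0],[0,0,0],[0,0,0],[0,0,0]]}'
python3 m.py top scene|grep -E 'yel|black|top|scene'
python3 - <<'E'
from m import *
for n in('top','scene'):
    s=snap(n,'6%s.png'%n);P=cloud(s);h=cv2.cvtColor(s['pixels'],cv2.COLOR_BGR2HSV);H,S,V=[h[...,i].astype(int) for i in range(3)];x,y,z=[P[...,i] for i in range(3)]
    rep('handle',P,(x>.4)&(x<.7)&(y>.08)&(y<.22)&(H>5)&(H<20)&(S>150)&(V>100)&(z>.032)&(z<.045))
i=cv2.resize(cv2.imread('pics/6top.png')[110:220,150:270],(480,440));j=cv2.resize(cv2.imread('pics/6scene.png')[140:250,265:365],(400,440))[:,:320]
cv2.imwrite('pics/6.png',np.hstack([i,j]))
E
```

```text
time: 23.53
eef_pos: [0.6178, 0.1466, 0.2496]
eef_rot: [[-0.028, 1.0, -0.0], [1.0, 0.028, -0.0], [-0.0, -0.0, -1.0]]
ft_force: [0.5, -0.3, 0.8]
opening: 0.0854
finger_force: 0.0
time: 24.2
eef_pos: [0.4286, 0.1414, 0.2586]
eef_rot: [[-0.028, 1.0, 0.002], [1.0, 0.028, 0.0], [0.0, 0.002, -1.0]]
ft_force: [0.8, 0.0, -0.1]
opening: 0.0857
finger_force: 0.0
top
yellow 137 med [0.6157 0.1384 0.1199] mean [0.6165 0.1466 0.1203] min [0.61  0.058 0.109] max [0.625 0.239 0.147] ang 92.43
black bar 140 med [0.617  0.1541 0.1714] mean [0.6157 0.1528 0.1721] min [0.61  0.108 0.166] max [0.624 0.198 0.177] ang 91.49
baytop 2328 med [0.6865 0.1512 0.1289] mean [0.6863 0.1514 0.1288] min [0.629 0.065 0.123] max [0.741 0.239 0.135] ang 92.65
scene
yellow 72 med [0.6168 0.1533 0.1236] mean [0.6179 0.1524 0.124 ] min [0.61  0.064 0.116] max [0.628 0.238 0.134] ang 92.75
black bar 149 med [0.6185 0.1464 0.1738] mean [0.5982 0.1507 0.1903] min [0.478 0.109 0.162] max [0.625 0.199 0.296] ang -173.9
baytop 1944 med [0.6857 0.1455 0.1311] mean [0.6845 0.1468 0.1309] min [0.619 0.059 0.124] max [0.742 0.24  0.137] ang 92.18
handle 136 med [0.5725 0.1472 0.0381] mean [0.5726 0.1472 0.0383] min [0.531 0.14  0.033] max [0.615 0.155 0.044] ang -178.29
handle 22 med [0.5388 0.142  0.0384] mean [0.5422 0.1452 0.0381] min [0.526 0.137 0.032] max [0.576 0.156 0.044] ang -171.57
```

View pics/6.png

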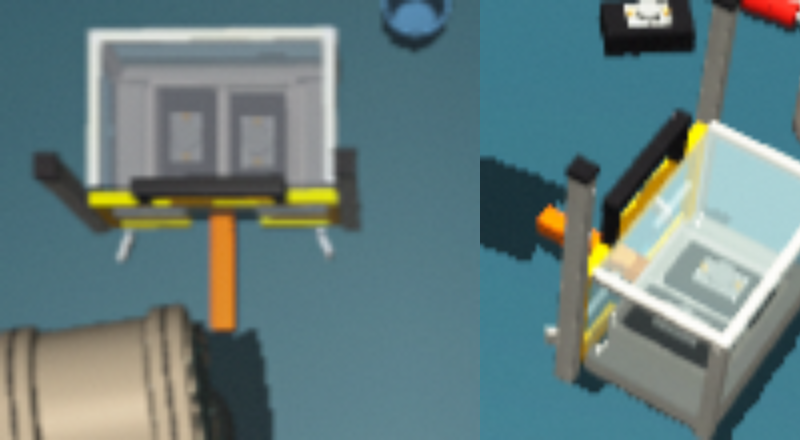

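The sash is shut with its yellow edge level with the bay roof. The orange handle sticks out through the notch, its end at about (222,328), unmoved, and the sinks are flat in their pockets.

```bash
python3 -c "
from bench import arm
print(arm.hand_in())"
```

```text
the job is handed in; nothing more can be done
None
```

The job is handed in at about 24 s of the allowed 70 s: the last pictures show the tray home against the rear stop, the sash fully shut with the orange handle out through the notch, and both heat sinks flat in their pockets (the judge returned no verdict).

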